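Load the fallen vase into the ware tray and roll it into the drying bay

ROBOT

A 6-joint arm with a two-finger parallel gripper is mounted at the origin on the work surface. World frame = base frame: x ahead of the robot, y to its left, z up, the work surface at z = 0. Lengths are in mm, angles in rad, forces in N, time in s.
With the tool pointing down it reaches from about 275 to 1000 mm from the base axis. Payload 8.4 kg.
Tool frame: the origin (TCP) lies between the finger pads; the fingertips stand 17 mm ahead of it and the grasp point (between the pads) lies 2 mm behind it; z points along the fingers, y is the line along which they close (so a half turn about z gives the same grasp; the last joint's range is limited). The gripper opens to 85 mm and grips with 20 to 120 N. Pads are 22 mm wide; open, the fingers measure 114 mm over their backs; the gripper's body (76 mm by 85 mm) begins 54 mm behind the grasp point. The pads swing forward as they close: fully open they stand 13 mm farther back than shut.
Start: joints at [-1.173, 0.353, 1.633, -0, 1.155, -0.002], TCP at [243.27, -575.715, 248.281] pointing down, gripper open.
Joint ranges: [-2.63, 2.63], [-0.92, 2.1], [0.06, 2.66], [-1.3, 4.44], [0, 2.69], [-3.02, 3.02]. Speed limits (rad/s): [2.22, 2.22, 2.79, 3.14, 3.14, 3.14].

INTERFACE

Orientations are given as [roll, pitch, yaw] about the fixed x, y, z axes, in that order (R = Rz(yaw) Ry(pitch) Rx(roll)).
In Python, from rig import sense, grab_frame, sign_off gives the robot as it stands. The module is installed in compiled form; this text tells all that it offers.
- The arm moves only by the tool send_rows, never from a script. Its argument "moves" is a list that holds one entry, the list of rows, each a list of 7 numbers: the shift along the world's x, y, z in m, then the turn, a rotation vector about the world's x, y, z in rad, then the opening, from -1 (shut) to 1 (fully open). In form: [[[dx, dy, dz, rx, ry, rz, jaw], ...]]. A call has 1 to 10 rows; each row shifts and turns the commanded pose from where the row before left it; what a row does not reach is not made up. A row lasts 1/10 s, in which the tool goes at most 50 mm and 8.59 degrees, less where a joint would pass 70% of its speed; a pose out of reach is approached as far as the arm can. A call with a gripper value outside its range is refused whole. The fingers move at their own pace and stop on an object; "grip_force" is the grip in N (left out, the last holds). Time passes only in rows, so rows that do not move let the fingers close. It gives the time, the measured TCP pose, the force, the opening and the grip force at its end, in the units of the state.
- sense(): the state, without advancing time (a new reading comes with each control period).
- grab_frame(name): name is "scene" or "top"; returns a dict with "img" (420x560x3 uint8, red, green, blue), "mtx" (3x3 intrinsics, pixels), "rvec" (rotation vector, rad) and "tvec" (3), from world to camera coordinates, as OpenCV has them. Camera axes: x right, y down, z forward; pixel columns grow to the right and rows downward; lengths in mm; the calibration is good to about 2 mm. A picture is of the moment at which its call begins. There is no depth.
- sign_off(): hands the job in; it is judged then, once.
The state is a dict: "clock": time; "qpos": joint angles; "qvel": joint speeds; "joint_efforts": joint torques, N m; "eef_pos": TCP position; "tcp_rot": TCP orientation; "contact_force": force on the tool from outside, world axes, zero at the start; "wrist_torque": the same for the moment, N m; "opening": opening from 0.0 (shut) to 1.0 (fully open); "grasp_force": force on a finger pad.
Only numpy, scipy, OpenCV 4.12 (cv2) and the standard library are available. Lean on these libraries where they do the work, as an engineer would, in place of code of your own. Each camera call takes 0.05 s, during which the arm holds its last target. There are 200 camera calls.

TASK

Pick up the vase that has fallen over on the plywood board and stand it upright, without dropping it, in the free space of the tray on the roller track, beside the cup already standing there, and let go of it. Then push the tray along the rollers, without lifting it off them, into the roofed bay until it is fully home against the end stop, with vase and cup still standing in it. Leave the jar, the mug and the bottle on the board undisturbed.

Things in the scene. Friction and masses are not known exactly. Their poses are not given: they have to be found in the camera images.
- vase: Cream square ceramic vase, 110 mm tall, 0.3 kg, lying on a side on the board, mouth pointing roughly away from the track. Body 52 x 52 mm, 80 mm tall, brown band near the foot; above it a round neck at most 30 mm wide. Origin: centre of the foot; own z runs from foot to mouth (level as it lies, up when it stands); x, y square to the sides.
- tray: Open cardboard-brown tray, red patch on each side, on the rollers: outside 150 mm along its x (along the track), 130 mm along y, 45 mm high; floor 6 mm, walls 5 mm thick; 0.4 kg. Origin: centre of the underside; x points to the bay.
- cup: Grey-green round cup, rim radius 28 mm, 60 mm tall, standing loose in the half of the tray nearer the bay (its middle is 38 mm ahead of the tray's middle, anywhere up to 25 mm to either side). Origin: centre of its foot, z up.
- station: Fixed roller track with a roofed bay at its far end. Origin on the table under mid-track, x along the track to the bay. Free-turning steel rollers, tops 60 mm above the table, from x = -180 to +168 mm. Green side rails: inner faces y = +-71 mm, tops 75 mm above the table. End stop: board with face at x = 175 mm, top 110 mm above the table.
- bay_home (a point): Where the tray's origin lies when the tray touches the end stop: station x = 100, y = 0, z = 60 mm (roller tops); axes as the station's. The tray's rear wall is then 30 mm inside the roof's front edge.
- roof_edge (a point): Middle of the front lower edge of the bay's slatted wooden roof: station x = -5, y = 0, z = 215 mm. The roof runs 200 mm on from here towards the end stop, 98 mm to either side, and is 24 mm thick. It stands on four 20 mm square posts at station x = 85 and 185, y = +-95 mm; its sides are otherwise open.
- board: Fixed plywood ware board, 330 mm (x) by 340 mm (y), 12 mm thick, on the table. Origin: centre of its underside.
- jar: Bystander: green glass jar with white lid, radius 30 mm, 75 mm tall, standing on the board. Origin: centre of its underside, z up.
- mug: Bystander: terracotta beaker, radius 32 mm, 70 mm tall, standing on the board. Origin: centre of its underside, z up.
- bottle: Bystander: white plastic bottle with blue cap, radius 28 mm, 150 mm tall, standing on the board. Origin: centre of its underside, z up.
Not all that is in view belongs to the job. Several things have the shape of the tray; the one meant has the colours described above.

How it is judged (in metres and radians):
On the way, in this order (a step that is already met when the one before it is completed fails the run):
1. the vase stands upright in the tray, let go, the cup still standing there (angle between vase's own z axis and vertical below 0.1 rad and x of vase in the frame of tray between -0.06 and 0.06 m and y of vase in the frame of tray between -0.055 and 0.055 m and z of vase in the frame of tray between 0 and 0.013 m and angle between cup's own z axis and vertical below 0.15 rad and z of cup in the frame of tray between 0 and 0.013 m and x of cup in the frame of tray between -0.06 and 0.06 m and y of cup in the frame of tray between -0.055 and 0.055 m and contact force between the fingers and vase below 0.1 N), for 0.3 s.
2. the tray is home against the end stop with vase and cup standing in it (x of tray in the frame of bay_home between -0.01 and 0.008 m and y of tray in the frame of bay_home between -0.012 and 0.012 m and z of tray in the frame of bay_home between -0.005 and 0.006 m and angle between vase's own z axis and vertical below 0.1 rad and x of vase in the frame of tray between -0.06 and 0.06 m and y of vase in the frame of tray between -0.055 and 0.055 m and z of vase in the frame of tray between 0 and 0.013 m and angle between cup's own z axis and vertical below 0.15 rad and z of cup in the frame of tray between 0 and 0.013 m and x of cup in the frame of tray between -0.06 and 0.06 m and y of cup in the frame of tray between -0.055 and 0.055 m), for 0.2 s.
At the end, for the whole second after the job is handed in: The tray sits on the rollers within 10 mm of the end stop, at rest; the vase stands in it on its foot (upright within 0.1 rad) and the cup stands in it too (within 0.15 rad); all released (all of step 2 and linear speed of each of tray, vase below 0.02 m/s); the robot touches nothing.
It fails at once if the jar is shifted more than 30 mm or tipped (distance of jar from where it was at the start of the episode above 0.03 m or angle between jar's own z axis and vertical above 0.35 rad).
It fails at once if the mug is shifted more than 30 mm or tipped (distance of mug from where it was at the start of the episode above 0.03 m or angle between mug's own z axis and vertical above 0.35 rad).
It fails at once if the bottle is shifted more than 30 mm or tipped (distance of bottle from where it was at the start of the episode above 0.03 m or angle between bottle's own z axis and vertical above 0.35 rad).
It fails at once if the vase is dropped or falls (moves faster than 0.6 m/s while not held) (linear speed of vase above 0.6 m/s and contact force between the fingers and vase below 0.1 N).
It fails at once if the tray is lifted off the rollers by more than 25 mm (z of tray in the frame of station above 0.085 m).
It also fails if it takes over 51 s, if anything falls off the work surface, if the arm or the gripper's body presses on something with over 40 N, if the wrist force passes 120 N, or if a joint passes its speed limit or range.

## Working session

There is one attempt and no reset: what is moved stays moved. The work goes in short steps, Python scripts to look and compute and a tool call to move; the robot and the scene stay as the last step left them, time stands still between calls to the robot, and variables do not carry over. Pictures are saved under pics/ and viewed, at most 10 in all, crops included, and the job is handed in when it is done.

Besides the shell and the picture viewer there is one more tool, called after "Emit:" as a command line: name --argument value ..., lists and objects as JSON in quotes. send_rows: Moves the arm, as the interface text tells. Its arguments: {"type":"object","properties":{"moves":{"type":"array"},"grip_force":{"type":"number"}},"required":["moves"]}

```bash
mkdir -p pics
cat > h.py <<'E'
import numpy as np, cv2
from rig import sense, grab_frame, sign_off
def snap(n,save=None):
    f=grab_frame(n)
    if save: cv2.imwrite('pics/'+save,f['img'][:,:,::-1])
    return f
def ray(f,uv,z):
    """pixel(s) -> world points on plane z"""
    uv=np.atleast_2d(uv).astype(float)
    R=cv2.Rodrigues(np.array(f['rvec'],float))[0]; t=np.array(f['tvec'],float).ravel()
    d=np.c_[uv,np.ones(len(uv))]@np.linalg.inv(np.array(f['mtx'])).T@R
    c=-R.T@t
    return c+d*((z-c[2])/d[:,2])[:,None]
def proj(f,p):
    return cv2.projectPoints(np.atleast_2d(p).astype(float),np.array(f['rvec'],float),np.array(f['tvec'],float),np.array(f['mtx'],float),None)[0][:,0]
E
python3 - <<'E'
from h import *
import pickle
fs={n:snap(n,n+'0.png') for n in('scene','top')}
pickle.dump(fs,open('f0.pkl','wb'))
for n,f in fs.items():
    R=cv2.Rodrigues(np.array(f['rvec'],float))[0]; print(n,-R.T@np.array(f['tvec']).ravel(),f['mtx'])
print(sense())
E
```

```text
scene [1169.07283561 -407.90305628 1032.44569642] [[398.24567928   0.         281.84171207]
 [  0.         398.24567928 205.89783062]
 [  0.           0.           1.        ]]
top [ 357.86590335  -31.73570028 1384.05790422] [[536.8758466    0.         284.9877953 ]
 [  0.         536.8758466  204.07178259]
 [  0.           0.           1.        ]]
{'clock': 0.1, 'qpos': array([-1.17340134e+00,  3.53575502e-01,  1.63404561e+00,  1.29073778e-05,
        1.15521130e+00, -2.40350863e-03]), 'qvel': array([-0.00047752, -0.00277434, -0.00164389,  0.00020677, -0.00123858,
        0.00056851]), 'joint_efforts': array([-6.28818943e-04, -6.06357837e+01, -3.42819822e+01, -1.23398886e-04,
        4.06810781e-03, -2.13547230e-05]), 'eef_pos': array([ 243.116568  , -575.34122183,  247.64491754]), 'tcp_rot': array([-3.14035293e+00, -1.47819691e-05,  3.99793272e-01]), 'contact_force': array([ 0.36116443, -0.41297958,  0.79169952]), 'wrist_torque': array([0.00618518, 0.01369457, 0.03873767]), 'grasp_force': 0.0, 'opening': 0.9990195591272573}
```

View pics/scene0.png

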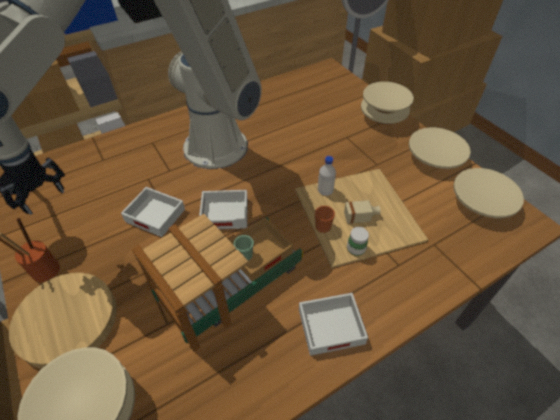

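View pics/top0.png

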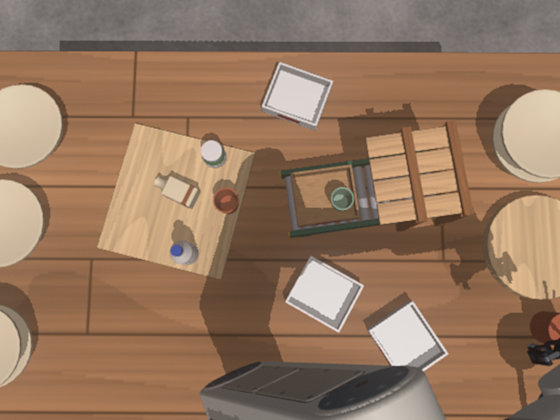

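The tray candidates are the brown tray on the rollers at top (327,195) and four grey-white ones at (297,95), (325,293), (405,338), which are loose on the table. Only the brown one is cardboard-brown, on the track and holding the cup. I'll confirm that in an enlarged crop.

Run:
```python
from h import *
import pickle
fs=pickle.load(open('f0.pkl','rb'))
t=fs['top']['img'][120:280,90:480]; s=fs['scene']['img'][150:290,300:440]
a=cv2.resize(t,None,fx=2.05,fy=2.05,interpolation=cv2.INTER_CUBIC)
cv2.imwrite('pics/c1.png',a[:,:,::-1])
# left: vase region in both views, 6x
b=cv2.resize(fs['top']['img'][165:215,148:208],(400,333),interpolation=cv2.INTER_CUBIC)
c=cv2.resize(fs['scene']['img'][190:240,335:395],(400,333),interpolation=cv2.INTER_CUBIC)
cv2.imwrite('pics/c2.png',np.hstack([b,c])[:,:,::-1])
```

```text
(no output)
```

View pics/c1.png

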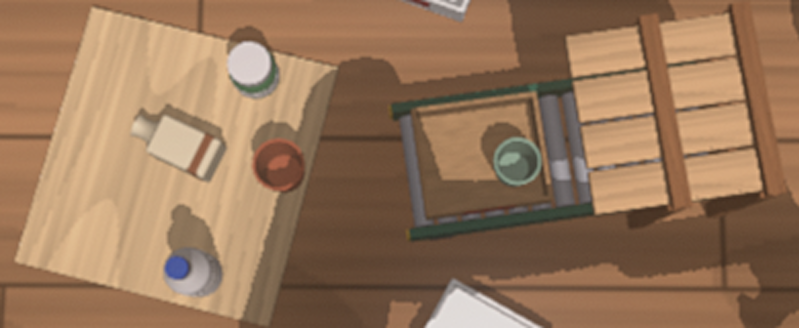

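View pics/c2.png

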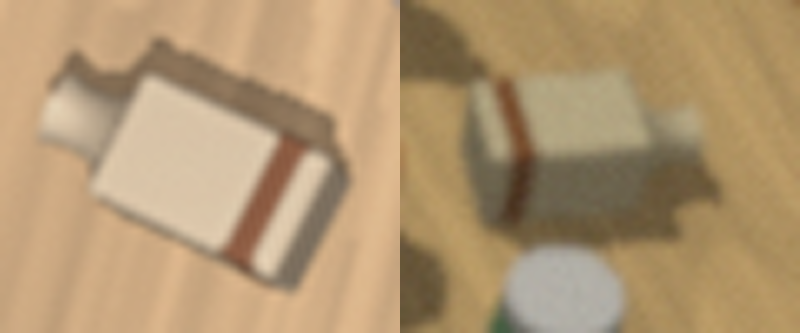

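The crop shows the brown tray with the cup at c1 (515,160), between green rails, and the vase with its neck at c2-left (70,110) and its band near the foot. Next I'll convert pixels to positions.

Run:
```python
from h import *
import pickle
fs=pickle.load(open('f0.pkl','rb')); T=fs['top']; S=fs['scene']
c1=lambda p:(np.array(p,float)+.5)/2.05-.5+[90,120]
c2=lambda p:(np.array(p,float)+.5)/6.667-.5+[148,165]
c2s=lambda p:(np.array(p,float)-[400,0]+.5)/6.667-.5+[335,190]
np.set_printoptions(precision=1,suppress=True)
v=ray(T,c2([(148,75),(92,190),(272,280),(330,155)]),64)
print('vase top',v, np.linalg.norm(np.diff(v[[0,1,2,3,0]],axis=0),axis=1))
vs=ray(S,c2s([(487,80),(628,70),(650,147),(510,160)]),64);print('vase scene',vs, np.linalg.norm(np.diff(vs[[0,1,2,3,0]],axis=0),axis=1))
print('neck',ray(T,c2([(58,112)]),38))
r=ray(T,c1([(393,104),(412,237),(565,84),(592,212)]),75);print('rails',r)
ro=ray(T,c1([(566,35),(593,214),(740,8),(775,192)]),239);print('roof',ro)
tr=ray(T,c1([(412,105),(534,93),(552,205),(425,222)]),105);print('tray rim',tr,np.linalg.norm(np.diff(tr[[0,1,2,3,0]],axis=0),axis=1))
print('cup rim', ray(T,c1([(518,161)]),126), 'w',46/2.05)
print('jar',ray(T,c1([(249,63)]),87),'mug',ray(T,c1([(279,164)]),82),'bottle cap',ray(T,c1([(177,267)]),162))
print('board',ray(T,c1([(92,7),(338,68),(15,262),(268,326)]),12))
# masks
hsv=cv2.cvtColor(T['img'],cv2.COLOR_RGB2HSV)
m=((hsv[...,0]>60)&(hsv[...,0]<95)&(hsv[...,1]>110)&(hsv[...,2]<110)).astype(np.uint8)
n,l,st,ce=cv2.connectedComponentsWithStats(m)
for i in range(1,n):
    if st[i,4]>40:
        p=np.argwhere(l==i)[:,::-1].astype(np.float32); q=ray(T,p,75)[:,:2].astype(np.float32)
        print(st[i],cv2.minAreaRect(q),cv2.fitLine(q,cv2.DIST_HUBER,0,.01,.01).ravel())
```

```text
vase top [[620.  263.8  64. ]
 [576.  283.1  64. ]
 [542.4 214.7  64. ]
 [589.8 194.4  64. ]] [48.  76.3 51.5 75.6]
vase scene [[550.2 223.8  64. ]
 [581.2 286.6  64. ]
 [624.9 263.7  64. ]
 [596.3 201.9  64. ]] [69.9 49.3 68.1 51. ]
neck [[610.5 303.5  38. ]]
rails [[ 632.6  -16.1   75. ]
 [ 471.1  -39.8   75. ]
 [ 658.3 -225.1   75. ]
 [ 502.1 -254.8   75. ]]
roof [[ 674.3 -202.8  239. ]
 [ 481.9 -227.8  239. ]
 [ 705.  -389.9  239. ]
 [ 506.  -418.8  239. ]]
tray rim [[ 625.2  -39.   105. ]
 [ 640.4 -183.7  105. ]
 [ 506.8 -203.1  105. ]
 [ 486.1  -54.7  105. ]] [145.5 135.  149.8 140. ]
cup rim [[ 555.3 -161.7  126. ]] w 22.439024390243905
jar [[679.8 158.2  87. ]] mug [[557.2 119.8  82. ]] bottle cap [[428.9 221.2 162. ]]
board [[771.6 373.6  12. ]
 [692.4  55.2  12. ]
 [442.8 454.7  12. ]
 [365.4 137.2  12. ]]
```

Emit:
send_rows --moves '[[[0.017, 0.04, 0.01, 0, 0, 0.037, 1], [0.017, 0.04, 0.01, 0, 0, 0.037, 1], [0.017, 0.04, 0.01, 0, 0, 0.037, 1], [0.017, 0.04, 0.01, 0, 0, 0.037, 1], [0.017, 0.04, 0.01, 0, 0, 0.037, 1], [0.017, 0.04, 0.01, 0, 0, 0.037, 1], [0.017, 0.04, 0.01, 0, 0, 0.037, 1], [0.017, 0.04, 0, 0, 0, 0.037, 1], [0.017, 0.04, 0, 0, 0, 0.037, 1], [0.017, 0.04, 0, 0, 0, 0.037, 1]]]' --grip_force 40

```text
clock: 1.1
eef_pos: [413.5, -174.0, 318.3]
tcp_rot: [3.141, -0.0, 0.771]
contact_force: [0.6, -0.8, 0.1]
opening: 0.999
grasp_force: 0.0
```

```bash
python3 -c "
from h import *
s=sense(); print([s[k].tolist() if hasattr(s[k],'tolist') else s[k] for k in('clock','qpos','eef_pos','tcp_rot')])"
```

```text
[1.1, [-0.40167192971258425, 0.0018877872531806073, 1.9046253759979577, -4.141668284265062e-06, 1.234848841773098, 0.398051819410081], [413.4631911112545, -173.99653408143914, 318.3196004524023], [3.141378521830757, -8.580000653957143e-05, 0.7710739517658076]]
```

Emit:
send_rows --moves '[[[0.017, 0.04, 0, 0, 0, 0.037, 1], [0.017, 0.04, 0, 0, 0, 0.037, 1], [0.017, 0.04, 0, 0, 0, 0.037, 1], [0.017, 0.04, 0, 0, 0, 0.037, 1], [0.017, 0.04, 0, 0, 0, 0.037, 1], [0.017, 0.04, 0, 0, 0, 0.037, 1], [0.017, 0.04, 0, 0, 0, 0.037, 1], [0.017, 0.04, 0, 0, 0, 0.037, 1], [0.017, 0.04, 0, 0, 0, 0.037, 1], [0.017, 0.04, 0, 0, 0, 0.037, 1]]]'

```text
clock: 2.1
eef_pos: [583.5, 226.1, 317.9]
tcp_rot: [-3.141, 0.001, 1.142]
contact_force: [1.4, -0.5, 0.2]
opening: 0.999
grasp_force: 0.0
```

```bash
python3 -c "
from h import *
s=sense(); print([s[k].tolist() if hasattr(s[k],'tolist') else s[k] for k in('clock','qpos','eef_pos','tcp_rot')])"
```

```text
[2.1, [0.3672704803403264, 0.2989186981188888, 1.5529921420271358, -9.803637290594298e-05, 1.2903059431023487, 0.7965273743414001], [583.5033884586976, 226.0634248717432, 317.8722899552303], [-3.141223603343632, 0.0005120671449898584, 1.1415666957865156]]
```

Emit:
send_rows --moves '[[[0.002, 0.006, -0.03, -0.113, 0.052, 0, 1], [0.002, 0.006, -0.03, -0.113, 0.052, 0, 1], [0.002, 0.006, -0.03, -0.113, 0.052, 0, 1], [0.001, 0.007, -0.03, -0.113, 0.052, 0, 1], [0, 0, 0, 0, 0, 0, 1]]]'

```text
clock: 2.6
eef_pos: [587.2, 250.3, 188.4]
tcp_rot: [-3.131, 0.512, 1.148]
contact_force: [-1.4, 0.1, -1.0]
opening: 1.002
grasp_force: 0.0
```

```bash
cat > kin.py <<'E'
import numpy as np
from scipy.spatial.transform import Rotation as Ro
from scipy.optimize import least_squares
Rz=lambda a:Ro.from_euler('z',a); Ry=lambda a:Ro.from_euler('y',a)
LO=np.array([-2.63,-.92,.06,-1.3,0,-3.02]);HI=np.array([2.63,2.1,2.66,4.44,2.69,3.02])
def fk(q,p,s4=1,s6=1):
    h,r0,L1,e,L2,Lt,sw=p
    R=Rz(q[0]); x=np.array([0,0,h])+R.apply([r0,0,0])
    R=R*Ry(q[1]); x=x+R.apply([0,0,L1]); R=R*Ry(q[2]); x=x+R.apply([e,0,L2])
    R=R*Rz(s4*q[3])*Ry(q[4]); x=x+R.apply([sw,0,0]); R=R*Rz(s6*q[5]); x=x+R.apply([0,0,Lt])
    return x,R*Rz(-np.pi/2)
E
python3 - <<'E'
from h import *; from kin import *; import json
s=sense()
D=[([-1.17340134,.353575502,1.63404561,0,1.1552113,-.00240350863],[243.116568,-575.34122,247.644918],[-3.14035293,-1.478e-5,.399793272]),
([-0.40167192971258425,0.0018877872531806073,1.9046253759979577,0,1.234848841773098,0.398051819410081],[413.4631911112545,-173.99653408143914,318.3196004524023],[3.141378521830757,-8.58e-05,0.77107]),
([0.3672704803403264,0.2989186981188888,1.5529921420271358,-9.8e-05,1.2903059431023487,0.7965273743414001],[583.5033884586976,226.0634248717432,317.8722899552303],[-3.1412236,0.000512,1.1415667]),
(s['qpos'].tolist(),s['eef_pos'].tolist(),s['tcp_rot'].tolist())]
json.dump(D,open('D.json','w')); print(D[-1])
E0=lambda e:Ro.from_euler('xyz',e)
for s4 in(1,-1):
  for s6 in (1,-1):
    print(s4,s6,[round((fk(q,[0]*7,s4,s6)[1].inv()*E0(e)).magnitude(),3) for q,_,e in D])
E
```

```text
([0.5394545885754524, 0.6585237859295183, 1.370038700193858, -0.2747463060691073, 1.5512252493669378, 1.0322371519227158], [587.2059388596385, 250.3325615803153, 188.4060863937133], [-3.1312207615114334, 0.5116702522754188, 1.1476668321514243])
1 1 [3.142, 3.142, 3.142, 3.142]
1 -1 [3.137, 2.345, 1.549, 1.077]
-1 1 [3.142, 3.142, 3.142, 3.131]
-1 -1 [3.137, 2.345, 1.549, 1.206]
```

```bash
sed -i 's/Rz(-np.pi\/2)/Rz(np.pi\/2)/' kin.py
cat >> kin.py <<'E'
import json,os
E0=lambda e:Ro.from_euler('xyz',e)
D=json.load(open('D.json'))
P=least_squares(lambda p:np.r_[np.concatenate([fk(q,p)[0]-x for q,x,e in D]),.002*(p-[300,0,480,0,480,250,0])],[300,0,480,0,480,250,0]).x
def ik(x,R,q0):
    f=lambda q:(lambda a:np.r_[(a[0]-x)/300,(a[1].inv()*R).as_rotvec()])(fk(q,P))
    r=least_squares(f,np.clip(q0,LO+1e-3,HI-1e-3),bounds=(LO,HI)); return r.x,np.abs(r.fun).max()
def tool(h,th,flip=0):
    """tool z = cos(th)*h - sin(th)*up ; h world angle; tool y horizontal"""
    z=np.array([np.cos(h)*np.cos(th),np.sin(h)*np.cos(th),-np.sin(th)]); y=np.array([-np.sin(h),np.cos(h),0])*(1-2*flip)
    return Ro.from_matrix(np.c_[np.cross(y,z),y,z])
E
python3 - <<'E'
from kin import *
np.set_printoptions(precision=2,suppress=True)
print(P,[np.round(fk(q,P)[0]-x,1) for q,x,e in D])
q0=D[-1][0]; ex=np.array([.131,-.991,0]); ey=np.array([.991,.131,0]); tr=np.array([565,-121,60])
rng=np.random.default_rng(0)
for nm,h in(('ex',-1.439),('ey',.131)):
  for th in(.2,.35,.5,.7):
    for x,l in((tr-37*ex+[0,0,62],'place'),(tr-37*ex+[0,0,182],'above'),(np.array([581,-221,0])+10*ex+[0,0,90],'push end')):
      for fl in (0,1):
        best={}
        for k in range(12):
            q,e=ik(x,tool(h,th,fl),q0 if k==0 else rng.uniform(LO,HI))
            if e<1e-3: best[tuple(np.round(q,2))]=1
        print(nm,th,l,fl,[list(map(float,b)) for b in best][:3])
E
```

```text
[294.92   0.76 566.31  61.3  494.7  322.11  -0.08] [array([-1.6, -0.1,  0.1]), array([-0.3, -1.5, -0. ]), array([ 0.5, -1.4,  0. ]), array([ 0.5, -0.3, -0.1])]
ex 0.2 place 0 [[0.42, 0.86, 1.88, -1.23, 1.5, 1.18]]
ex 0.2 place 1 [[0.42, 0.86, 1.88, -1.23, 1.5, -1.96]]
ex 0.2 above 0 [[0.42, 0.64, 1.9, -1.23, 1.56, 1.0]]
ex 0.2 above 1 [[0.42, 0.64, 1.9, -1.23, 1.56, -2.14]]
ex 0.2 push end 0 []
ex 0.2 push end 1 []
ex 0.35 place 0 [[0.39, 0.77, 1.9, -1.18, 1.37, 1.11]]
ex 0.35 place 1 [[0.39, 0.77, 1.9, -1.18, 1.37, -2.03]]
ex 0.35 above 0 [[0.39, 0.56, 1.91, -1.15, 1.46, 0.91]]
ex 0.35 above 1 [[0.39, 0.56, 1.91, -1.15, 1.46, -2.23]]
ex 0.35 push end 0 []
ex 0.35 push end 1 []
ex 0.5 place 0 [[0.36, 0.69, 1.92, -1.12, 1.25, 1.02]]
ex 0.5 place 1 [[0.36, 0.69, 1.92, -1.12, 1.25, -2.12]]
ex 0.5 above 0 [[0.36, 0.48, 1.9, -1.07, 1.36, 0.81]]
ex 0.5 above 1 [[0.36, 0.48, 1.9, -1.07, 1.36, -2.33]]
ex 0.5 push end 0 []
ex 0.5 push end 1 []
ex 0.7 place 0 [[0.29, 0.58, 1.94, -1.01, 1.1, 0.87]]
ex 0.7 place 1 [[0.29, 0.58, 1.94, -1.01, 1.1, -2.27]]
ex 0.7 above 0 [[0.29, 0.39, 1.89, -0.92, 
[... 838 characters left out ...]
, 2.26, 2.21, 1.15, -1.48]]
ey 0.5 place 0 [[-0.41, 0.56, 2.45, 2.56, 0.96, 1.65]]
ey 0.5 place 1 [[-0.41, 0.56, 2.45, 2.56, 0.96, -1.49]]
ey 0.5 above 0 [[-0.41, 0.18, 2.42, 2.29, 0.65, 2.03]]
ey 0.5 above 1 [[-0.41, 0.18, 2.42, 2.29, 0.65, -1.11]]
ey 0.5 push end 0 [[-0.73, 0.67, 2.25, 2.17, 0.93, 1.79]]
ey 0.5 push end 1 [[-0.73, 0.67, 2.25, 2.17, 0.93, -1.35]]
ey 0.7 place 0 [[-0.35, 0.41, 2.39, 2.43, 0.58, 1.87]]
ey 0.7 place 1 [[-0.35, 0.41, 2.39, 2.43, 0.58, -1.27]]
ey 0.7 above 0 [[-0.35, 0.09, 2.32, 1.78, 0.37, 2.59]]
ey 0.7 above 1 [[-0.35, 0.09, 2.32, 1.78, 0.37, -0.55]]
ey 0.7 push end 0 [[-0.66, 0.55, 2.2, 2.0, 0.64, 2.04]]
ey 0.7 push end 1 [[-0.66, 0.55, 2.2, 2.0, 0.64, -1.1]]
```

Emit:
send_rows --moves '[[[0, -0.001, -0.03, 0, 0, -0.004, 1], [0, -0.001, -0.03, 0, 0, -0.004, 1], [0, -0.001, -0.03, 0, 0, 0, 1], [0, -0.001, -0.03, 0, 0, 0, 1], [0, 0, -0.028, 0, 0, 0, 1], [0, 0, 0, 0, 0, 0, 1]]]'

```text
clock: 3.2
eef_pos: [588.7, 243.9, 48.5]
tcp_rot: [-3.138, 0.499, 1.132]
contact_force: [-0.5, -0.2, -0.3]
opening: 0.998
grasp_force: 0.0
```

Run:
```python
from h import *
T=snap('top');S=snap('scene')
b=cv2.resize(T['img'][150:230,130:230],(400,320),interpolation=cv2.INTER_CUBIC)
c=cv2.resize(S['img'][160:260,310:410],(400,400),interpolation=cv2.INTER_CUBIC)[:320]
cv2.imwrite('pics/g1.png',np.hstack([b,c])[:,:,::-1])
print(sense()['eef_pos'],sense()['contact_force'])
```

```text
[590.70569749 245.03807664  51.83041722] [0.19316916 0.3643216  0.94291095]
```

View pics/g1.png

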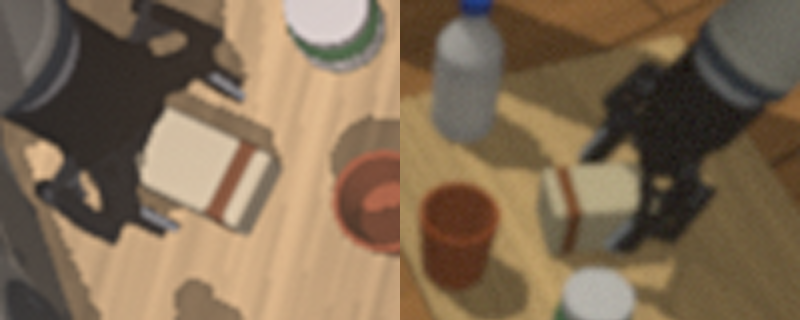

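The fingers straddle the vase body at the shoulder end, left (235,85) and (155,215), and clear of the jar and mug. The TCP is about 10 mm high, so I'll lower it and close.

Emit:
send_rows --moves '[[[-0.003, 0.001, -0.011, 0, 0, 0, 1], [0, 0, 0, 0, 0, 0, 1], [0, 0, 0, 0, 0, 0, -1], [0, 0, 0, 0, 0, 0, -1], [0, 0, 0, 0, 0, 0, -1], [0, 0, 0, 0, 0, 0, -1], [0, 0, 0, 0, 0, 0, -1], [0, 0, 0, 0, 0, 0, -1]]]' --grip_force 40

```text
clock: 4.1
eef_pos: [587.5, 246.7, 40.0]
tcp_rot: [3.141, 0.497, 1.132]
contact_force: [-0.7, 2.4, 5.4]
opening: 0.603
grasp_force: 42.7
```

Run:
```python
from h import *; from kin import *
np.set_printoptions(precision=3,suppress=True)
s=sense(); print(s['eef_pos'],s['tcp_rot'],s['qpos'],s['contact_force'])
R0=E0(s['tcp_rot']); a=np.array([np.cos(1.132),np.sin(1.132),0]); av=R0.inv().apply(a); print('vase axis in tool',av)
z0=R0.apply([0,0,1]); th=np.arcsin(-(np.array([z0@a]))) ; print('tilt',th)
ex=np.array([.131,-.991,0]); xa=np.array([565,-121,60])-37*ex+[0,0,200]
for fl in(0,1):
    Rt=tool(-1.439,.5,fl); print(fl,'vase up',Rt.apply(av))
    if Rt.apply(av)[2]<.9: continue
    x0=s['eef_pos']+[0,0,220]
    q=s['qpos']
    # A: geodesic
    rel=(Rt*R0.inv()).as_rotvec(); print('geo',rel,np.linalg.norm(rel))
    q=ik(x0,R0,q)[0]
    for u in np.linspace(0,1,9):
        q,e=ik(x0+u*(xa-x0),Ro.from_rotvec(u*rel)*R0,q); print(u,q,'%.4f'%e)
    # B: roll about tool axis by -pi then geodesic
    q=ik(x0,R0,s['qpos'])[0]
    for u in np.linspace(0,1,5):
        Rb=Ro.from_rotvec(-u*np.pi*z0)*R0; q,e=ik(x0,Rb,q); print('B',u,q,'%.4f'%e)
    rel=(Rt*Rb.inv()).as_rotvec(); print('then',rel)
    for u in np.linspace(0,1,6):
        q,e=ik(x0+u*(xa-x0),Ro.from_rotvec(u*rel)*Rb,q); print(u,q,'%.4f'%e)
```

```text
[587.548 246.712  39.983] [3.141 0.497 1.132] [ 0.533  0.815  1.44  -0.281  1.318  1.103] [-0.667  2.448  5.44 ]
vase axis in tool [ 0.879 -0.    -0.477]
tilt [0.497]
0 vase up [-0.111  0.832 -0.543]
1 vase up [ 0.001 -0.003  1.   ]
geo [-0.302 -1.951 -1.9  ] 2.7399170739199574
0.0 [ 0.534  0.584  1.33  -0.273  1.646  1.01 ] 0.0000
0.125 [ 0.512  0.491  1.47  -0.34   1.494  1.327] 0.0000
0.25 [ 0.498  0.417  1.595 -0.437  1.367  1.67 ] 0.0000
0.375 [ 0.49   0.365  1.703 -0.56   1.274  2.041] 0.0000
0.5 [ 0.483  0.339  1.79  -0.697  1.225  2.435] 0.0000
0.625 [ 0.471  0.34   1.854 -0.831  1.22   2.836] 0.0000
0.75 [ 0.401  0.337  1.844 -0.855  1.252  3.02 ] 0.0896
0.875 [ 0.273  0.307  1.798 -0.796  1.259  3.02 ] 0.2584
1.0 [ 0.122  0.259  1.776 -0.72   1.214  3.02 ] 0.4096
B 0.0 [ 0.534  0.584  1.33  -0.273  1.646  1.01 ] 0.0000
B 0.25 [ 0.534  0.584  1.33  -0.273  1.646  0.225] 0.0000
B 0.5 [ 0.534  0.584  1.33  -0.273  1.646 -0.56 ] 0.0000
B 0.75 [ 0.534  0.584  1.33  -0.273  1.646 -1.346] 0.0000
B 1.0 [ 0.534  0.584  1.33  -0.273  1.646 -2.131] 0.0000
then [-0.575  0.089  0.555]
0.0 [ 0.534  0.584  1.33  -0.273  1.646 -2.131] 0.0000
0.2 [ 0.513  0.554  1.425 -0.411  1.624 -2.218] 0.0000
0.4 [ 0.489  0.523  1.532 -0.555  1.581 -2.289] 0.0000
0.6000000000000001 [ 0.457  0.494  1.648 -0.707  1.522 -2.339] 0.0000
0.8 [ 0.415  0.469  1.77  -0.872  1.451 -2.364] 0.0000
1.0 [ 0.358  0.452  1.894 -1.059  1.375 -2.36 ] 0.0000
```

Emit:
send_rows --moves '[[[0, 0, 0.01, 0, 0, 0, -1], [0, 0, 0.02, 0, 0, 0, -1], [0, 0, 0.03, 0, 0, 0, -1], [0, 0, 0.03, 0, 0, 0, -1], [0, 0, 0.03, 0, 0, 0, -1], [0, 0, 0.03, 0, 0, 0, -1], [0, 0, 0.03, 0, 0, 0, -1], [0, 0, 0.03, 0, 0, 0, -1], [0, 0, 0.01, 0, 0, 0, -1]]]'

```text
clock: 5.0
eef_pos: [588.2, 246.6, 263.8]
tcp_rot: [3.138, 0.493, 1.13]
contact_force: [0.7, -0.3, -3.3]
opening: 0.607
grasp_force: 42.5
```

Emit:
send_rows --moves '[[[0, -0.009, 0, 0.029, 0.0617, 0.1255, -1], [0, -0.009, 0, 0.029, 0.0617, 0.1255, -1], [0, -0.009, 0, 0.029, 0.0617, 0.1255, -1], [0, -0.009, 0, 0.029, 0.0617, 0.1255, -1], [0, -0.009, 0, 0.029, 0.0617, 0.1255, -1], [0, -0.009, 0, 0.029, 0.0617, 0.1255, -1], [0, -0.009, 0, 0.029, 0.0617, 0.1255, -1], [0, -0.009, 0, 0.029, 0.0617, 0.1255, -1], [0, -0.009, 0, 0.029, 0.0617, 0.1255, -1], [0, -0.009, 0, 0.029, 0.0617, 0.1255, -1]]]'

```text
clock: 6.0
eef_pos: [586.8, 155.7, 258.8]
tcp_rot: [-2.647, 0.064, 2.582]
contact_force: [-0.5, 0.2, -2.9]
opening: 0.606
grasp_force: 42.4
```

Emit:
send_rows --moves '[[[0, -0.009, 0, 0.029, 0.0617, 0.1255, -1], [0, -0.009, 0, 0.029, 0.0617, 0.1255, -1], [0, -0.009, 0, 0.029, 0.0617, 0.1255, -1], [0, -0.009, 0, 0.029, 0.0617, 0.1255, -1], [0, -0.009, 0, 0.029, 0.0617, 0.1255, -1], [0, -0.009, 0, 0.029, 0.0617, 0.1255, -1], [0, -0.009, 0, 0.029, 0.0617, 0.1255, -1], [0, -0.009, 0, 0.029, 0.0617, 0.1255, -1], [0, -0.009, 0, 0.029, 0.0617, 0.1255, -1], [0, -0.009, 0, 0.029, 0.0617, 0.1255, -1]]]'

```text
clock: 7.0
eef_pos: [586.8, 65.8, 258.9]
tcp_rot: [-2.994, -0.477, -2.325]
contact_force: [1.0, -0.5, -3.3]
opening: 0.605
grasp_force: 42.4
```

Emit:
send_rows --moves '[[[0, -0.009, 0, 0.029, 0.0617, 0.1255, -1], [0, -0.009, 0, 0.029, 0.0617, 0.1255, -1], [-0.003, -0.018, 0, -0.082, 0.013, 0.079, -1], [-0.003, -0.018, 0, -0.082, 0.013, 0.079, -1], [-0.003, -0.018, 0, -0.082, 0.013, 0.079, -1], [-0.003, -0.018, 0, -0.082, 0.013, 0.079, -1], [-0.003, -0.018, 0, -0.082, 0.013, 0.079, -1], [-0.002, -0.018, 0, -0.082, 0.012, 0.08, -1], [-0.001, -0.018, 0, -0.082, 0.012, 0.08, -1], [0, 0, 0, 0, 0, 0, -1]]]'

```text
clock: 8.0
eef_pos: [566.6, -78.9, 257.4]
tcp_rot: [3.128, -1.073, -1.427]
contact_force: [-0.1, 1.2, -2.7]
opening: 0.604
grasp_force: 43.0
```

```bash
cat > chk.py <<'E'
from h import *; from kin import *
np.set_printoptions(precision=3,suppress=True)
s=sense(); R=E0(s['tcp_rot'])
print(s['eef_pos'],s['tcp_rot'],s['qpos'],s['contact_force'],s['grasp_force'])
print('vase z',R.apply([.879,0,-.477]),'tool z',R.apply([0,0,1]),'tool y',R.apply([0,1,0]))
E
python3 chk.py
python3 - <<'E'
from h import *
T=snap('top');S=snap('scene')
b=cv2.resize(T['img'][130:250,190:400],None,fx=2.2,fy=2.2,interpolation=cv2.INTER_CUBIC)
c=cv2.resize(S['img'][150:330,130:330],None,fx=1.6,fy=1.6,interpolation=cv2.INTER_CUBIC)
H=np.zeros((max(len(b),len(c)),b.shape[1]+c.shape[1],3),np.uint8); H[:len(b),:b.shape[1]]=b; H[:len(c),b.shape[1]:]=c
cv2.imwrite('pics/p1.png',H[:,:,::-1]); print(H.shape)
E
```

```text
[566.59  -78.881 257.405] [ 3.128 -1.073 -1.427] [ 0.366  0.468  1.879 -1.054  1.383 -2.362] [-0.142  1.194 -2.663] 43.03748846054077
vase z [0.006 0.    1.   ] tool z [ 0.113 -0.871 -0.477] tool y [-0.991 -0.132  0.006]
(288, 782, 3)
```

View pics/p1.png

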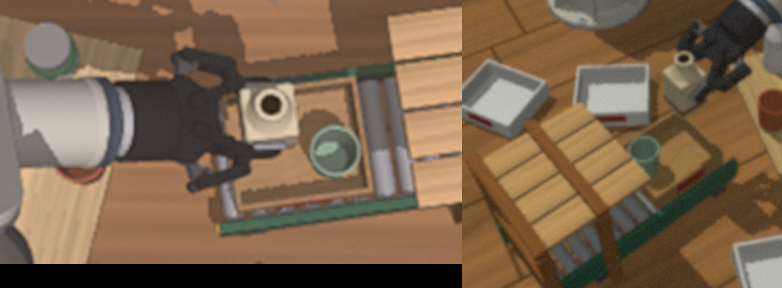

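Run:
```python
from h import *
np.set_printoptions(precision=1,suppress=True)
T=snap('top');S=snap('scene')
print('mouth top',ray(T,[[312.4,177]],317),'scene',ray(S,[[(683.5-462)/1.6-.5+130,(58.5)/1.6-.5+150]],317))
# tray inner/outer corner refs near rear wall & front in new image
c=lambda p:(np.array(p,float)+.5)/2.2-.5+[190,130]
print('front rim outer corners',ray(T,c([(355,80),(371,192)]),105))
print('rear rim',ray(T,c([(236,205)]),105),'cup',ray(T,c([(335,151)]),126))
# crop of tray for inspection
print(sense()['eef_pos'])
```

```text
mouth top [[568.6 -81.7 317. ]] scene [[567.1 -78.1 317. ]]
front rim outer corners [[ 637.9 -185.8  105. ]
 [ 513.4 -201.7  105. ]]
rear rim [[498.4 -54.6 105. ]] cup [[ 555.1 -160.7  126. ]]
[570.1 -77.1 259.7]
```

The vase hangs upright over the rear half of the tray, with its mouth at crop (270,104) and the cup at (335,151). I'll shift a little and descend to just above the rim.

Emit:
send_rows --moves '[[[-0.004, -0.002, -0.01, 0, 0, 0, -1], [-0.003, -0.002, -0.02, 0, 0, 0, -1], [0, 0, -0.02, 0, 0, 0, -1], [0, 0, -0.02, 0, 0, 0, -1], [0, 0, -0.015, 0, 0, 0, -1], [0, 0, 0, 0, 0, 0, -1], [0, 0, 0, 0, 0, 0, -1]]]'

```text
clock: 8.9
eef_pos: [562.4, -81.7, 174.4]
tcp_rot: [3.141, -1.072, -1.439]
contact_force: [0.1, 0.4, -2.3]
opening: 0.603
grasp_force: 43.1
```

```bash
python3 chk.py
python3 - <<'E'
from h import *
T=snap('top');S=snap('scene')
b=cv2.resize(T['img'][150:240,265:385],None,fx=3.3,fy=3.3,interpolation=cv2.INTER_CUBIC)
c=cv2.resize(S['img'][185:285,200:300],None,fx=4,fy=4,interpolation=cv2.INTER_CUBIC)
H=np.zeros((400,796,3),np.uint8); H[:297,:396]=b; H[:,396:]=c
cv2.imwrite('pics/p2.png',H[:,:,::-1])
E
```

```text
[562.438 -81.704 174.396] [ 3.141 -1.072 -1.439] [ 0.364  0.596  1.916 -1.09   1.3   -2.208] [ 0.089  0.392 -2.304] 43.14770579338074
vase z [ 0.001 -0.002  1.   ] tool z [ 0.115 -0.87  -0.479] tool y [-0.991 -0.131  0.   ]
```

View pics/p2.png

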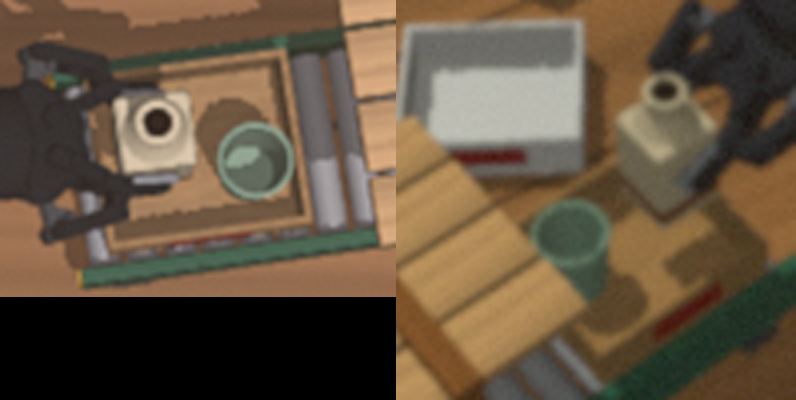

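Run:
```python
from h import *
np.set_printoptions(precision=1,suppress=True)
import pickle
T=snap('top');S=snap('scene')
c=lambda p:(np.array(p,float)+.5)/3.3-.5+[265,150]
cs=lambda p:(np.array(p,float)-[396,0]+.5)/4-.5+[200,185]
ex=np.array([.131,-.991]);ey=np.array([.991,.131]); C=np.array([565.4,-120.5])
def loc(n,P):
    P=P[:,:2]; print(n,P,'tray:',np.c_[(P-C)@ex,(P-C)@ey])
loc('mouth',np.r_[ray(T,c([(157,121)]),234),ray(S,cs([(664,90)]),234)])
loc('rim front/near corners',ray(T,c([(278,55),(308,222),(108,246)]),105))
loc('scene rim far-near corner?',ray(S,cs([(600,352),(766,247)]),105))
loc('cup',ray(T,c([(256,161)]),126))
```

```text
mouth [[564.4 -85.2]
 [562.1 -81.7]] tray: [[-35.1   3.6]
 [-38.9   1.8]]
rim front/near corners [[ 637.4 -180.4]
 [ 513.6 -200.7]
 [ 495.3  -55.5]] tray: [[ 68.8  63.5]
 [ 72.7 -61.9]
 [-73.6 -60.9]]
scene rim far-near corner? [[ 642.6 -182.7]
 [ 628.8  -41.3]] tray: [[ 71.7  68.4]
 [-70.2  73.2]]
cup [[ 555.  -161.3]] tray: [[ 39.  -15.7]]
```

The vase sits at tray (-37, +3) mm, with 7 mm to the rear wall and about 20 mm to the cup, so it fits. I'll lower it until it touches.

Emit:
send_rows --moves '[[[0, 0, -0.015, 0, 0, 0, -1], [0, 0, -0.015, 0, 0, 0, -1], [0, 0, -0.012, 0, 0, 0, -1], [0, 0, -0.008, 0, 0, 0, -1], [0, 0, 0, 0, 0, 0, -1], [0, 0, 0, 0, 0, 0, -1]]]'

```text
clock: 9.7
eef_pos: [562.2, -81.8, 124.0]
tcp_rot: [3.14, -1.072, -1.437]
contact_force: [-0.8, -0.2, -2.4]
opening: 0.607
grasp_force: 43.2
```

Emit:
send_rows --moves '[[[0, 0, -0.002, 0, 0, 0, -1], [0, 0, 0, 0, 0, 0, -1]]]'

```text
clock: 9.9
eef_pos: [562.4, -81.7, 122.5]
tcp_rot: [-3.141, -1.071, -1.44]
contact_force: [-0.9, 0.5, -2.6]
opening: 0.6
grasp_force: 43.2
```

Emit:
send_rows --moves '[[[0, 0, -0.002, 0, 0, 0, -1], [0, 0, 0, 0, 0, 0, -1]]]'

```text
clock: 10.1
eef_pos: [562.3, -81.7, 120.3]
tcp_rot: [3.142, -1.071, -1.439]
contact_force: [0.4, -1.0, -3.3]
opening: 0.604
grasp_force: 43.2
```

Emit:
send_rows --moves '[[[0, 0, -0.002, 0, 0, 0, -1], [0, 0, 0, 0, 0, 0, -1]]]'

```text
clock: 10.3
eef_pos: [562.2, -81.7, 118.1]
tcp_rot: [3.141, -1.071, -1.439]
contact_force: [-0.2, -0.3, -3.2]
opening: 0.605
grasp_force: 43.2
```

Emit:
send_rows --moves '[[[0, 0, -0.0015, 0, 0, 0, -1], [0, 0, 0, 0, 0, 0, -1]]]'

```text
clock: 10.5
eef_pos: [562.2, -81.7, 116.6]
tcp_rot: [3.141, -1.071, -1.438]
contact_force: [-0.5, -0.7, -4.2]
opening: 0.609
grasp_force: 43.2
```

Emit:
send_rows --moves '[[[0, 0, -0.001, 0, 0, 0, -1], [0, 0, 0, 0, 0, 0, -1]]]'

```text
clock: 10.7
eef_pos: [562.3, -81.7, 115.7]
tcp_rot: [3.141, -1.071, -1.439]
contact_force: [-0.1, 0.3, -3.4]
opening: 0.601
grasp_force: 43.2
```

Emit:
send_rows --moves '[[[0, 0, -0.0015, 0, 0, 0, -1], [0, 0, 0, 0, 0, 0, -1]]]'

```text
clock: 10.9
eef_pos: [562.2, -81.7, 114.1]
tcp_rot: [3.141, -1.071, -1.439]
contact_force: [-0.8, -0.2, -4.2]
opening: 0.606
grasp_force: 43.2
```

Emit:
send_rows --moves '[[[0, 0, -0.001, 0, 0, 0, -1], [0, 0, 0, 0, 0, 0, -1]]]'

```text
clock: 11.1
eef_pos: [562.2, -81.7, 113.2]
tcp_rot: [3.141, -1.071, -1.439]
contact_force: [-0.4, -0.1, -2.6]
opening: 0.605
grasp_force: 43.2
```

Emit:
send_rows --moves '[[[0, 0, -0.001, 0, 0, 0, -1], [0, 0, 0, 0, 0, 0, -1]]]'

```text
clock: 11.3
eef_pos: [562.3, -81.9, 112.9]
tcp_rot: [3.141, -1.073, -1.439]
contact_force: [-1.4, -1.7, 2.7]
opening: 0.608
grasp_force: 43.6
```

Contact, with the force now +2.7 N. I'll open partway.

Emit:
send_rows --moves '[[[0, 0, 0, 0, 0, 0, 0.3], [0, 0, 0, 0, 0, 0, 0.45], [0, 0, 0, 0, 0, 0, 0.45], [0, 0, 0, 0, 0, 0, 0.45], [0, 0, 0, 0, 0, 0, 0.45], [0, 0, 0, 0, 0, 0, 0.45]]]'

```text
clock: 11.9
eef_pos: [562.3, -81.7, 112.3]
tcp_rot: [3.141, -1.071, -1.439]
contact_force: [0.9, -0.4, 0.6]
opening: 0.723
grasp_force: 0.0
```

Run:
```python
from h import *; from kin import *
np.set_printoptions(precision=3,suppress=True)
s=sense();print(s['eef_pos'],s['opening'],s['grasp_force'])
# after retreat: push plans. TCP = tip - 17*z
O=np.array([580.5,-220.5,0]);ex=np.array([.131,-.991,0])
for h in(-1.439,-1.25,-1.0,-.8):
  for th in(.5,.6,.7,.8,.9):
    q=s['qpos'];o=[]
    for xs in np.linspace(-200,26,8):
        R=tool(h,th,1); tip=O+xs*ex+[0,0,84]
        q,e=ik(tip-17*R.apply([0,0,1]),R,q); o.append(e<1e-3)
    print(h,th,''.join('Y' if v else '-' for v in o),q)
```

```text
[562.262 -81.708 112.255] 0.7227850001400462 0.0
-1.439 0.5 YYYYYY-- [ 0.092  0.728  1.913 -1.3    1.122 -2.154]
-1.439 0.6 YYYYYYY- [ 0.057  0.679  1.944 -1.3    1.023 -2.19 ]
-1.439 0.7 YYYYYYYY [ 0.02   0.631  1.941 -1.223  0.941 -2.295]
-1.439 0.8 YYYYYYYY [-0.022  0.59   1.933 -1.124  0.869 -2.421]
-1.439 0.9 YYYYYYYY [-0.067  0.555  1.919 -1.003  0.808 -2.568]
-1.25 0.5 YYY----- [ 0.088  0.666  1.948 -1.3    1.038 -2.278]
-1.25 0.6 YYYY---- [ 0.045  0.619  1.975 -1.3    0.936 -2.331]
-1.25 0.7 YYYYY--- [ 0.001  0.58   2.001 -1.3    0.837 -2.377]
-1.25 0.8 YYYYYYY- [-0.043  0.549  2.024 -1.3    0.741 -2.416]
-1.25 0.9 YYYYYYYY [-0.089  0.517  2.002 -1.149  0.675 -2.599]
-1.0 0.5 -------- [ 0.04   0.554  2.003 -1.3    0.859 -2.512]
-1.0 0.6 -------- [-0.014  0.518  2.026 -1.3    0.754 -2.578]
-1.0 0.7 -------- [-0.063  0.493  2.045 -1.3    0.661 -2.63 ]
-1.0 0.8 YY------ [-0.107  0.477  2.062 -1.3    0.577 -2.671]
-1.0 0.9 YYYYY--- [-0.147  0.467  2.077 -1.3    0.501 -2.704]
-0.8 0.5 -------- [-0.075  0.437  2.059 -1.3    0.603 -2.792]
-0.8 0.6 -------- [-0.123  0.424  2.075 -1.3    0.52  -2.844]
-0.8 0.7 -------- [-0.161  0.42   2.086 -1.3    0.452 -2.882]
-0.8 0.8 -------- [-0.194  0.421  2.096 -1.3    0.395 -2.91 ]
-0.8 0.9 -------- [-0.221  0.426  2.104 -1.3    0.346 -2.932]
```

Emit:
send_rows --moves '[[[-0.001, 0.004, 0.002, 0, 0, 0, 0.45], [-0.001, 0.009, 0.005, 0, 0, 0, 0.45], [-0.002, 0.014, 0.008, 0, 0, 0, 0.45], [-0.003, 0.02, 0.011, 0, 0, 0, 0.45], [-0.003, 0.02, 0.011, 0, 0, 0, 0.45], [-0.003, 0.022, 0.012, 0, 0, 0, 0.45], [-0.003, 0.024, 0.013, 0, 0, 0, 0.45], [0, 0, 0, 0.124, 0.0165, 0, -1], [0, 0, 0, 0.124, 0.0165, 0, -1], [0, 0, 0, 0, 0, 0, -1]]]'

```text
clock: 12.9
eef_pos: [547.3, 32.1, 177.2]
tcp_rot: [-3.135, -0.817, -1.444]
contact_force: [0.4, 0.6, 0.7]
opening: 0.214
grasp_force: 0.0
```

```bash
python3 chk.py
python3 - <<'E'
from h import *
T=snap('top');S=snap('scene')
b=cv2.resize(T['img'][150:240,265:385],None,fx=3.3,fy=3.3,interpolation=cv2.INTER_CUBIC)
c=cv2.resize(S['img'][185:285,200:300],None,fx=4,fy=4,interpolation=cv2.INTER_CUBIC)
H=np.zeros((400,796,3),np.uint8); H[:297,:396]=b; H[:,396:]=c
cv2.imwrite('pics/p3.png',H[:,:,::-1])
E
```

```text
[547.262  32.113 177.164] [-3.135 -0.817 -1.444] [ 0.476  0.502  1.857 -0.81   1.252 -2.339] [0.391 0.579 0.656] 0.0
vase z [ 0.029 -0.252  0.967] tool z [ 0.099 -0.723 -0.684] tool y [-0.991 -0.131 -0.005]
```

View pics/p3.png

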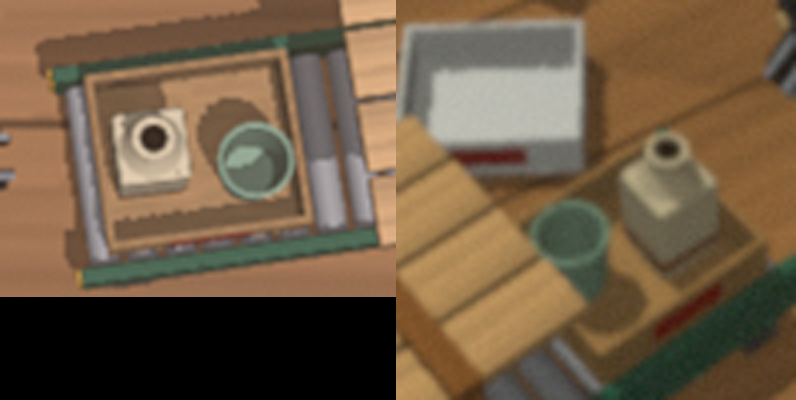

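Vase (152,140) and cup (256,161) both stand free in the tray and the gripper is clear. Next I'll put the closed fingertips behind the rear wall and push gently.

Emit:
send_rows --moves '[[[0, -0.006, -0.016, 0, 0, 0, -1], [0, -0.006, -0.016, 0, 0, 0, -1], [0.001, -0.006, -0.016, 0, 0, 0, -1], [0.001, -0.006, -0.016, 0, 0, 0, -1], [0.001, -0.006, -0.013, 0, 0, 0, -1], [0, -0.006, 0, 0, 0, 0, -1], [0, 0, 0, 0, 0, 0, -1], [0, 0, 0, 0, 0, 0, -1]]]'

```text
clock: 13.8
eef_pos: [549.6, -4.8, 97.8]
tcp_rot: [-3.141, -0.821, -1.44]
contact_force: [1.4, 0.2, 0.4]
opening: 0.003
grasp_force: 0.0
```

Emit:
send_rows --moves '[[[0.001, -0.006, 0, 0, 0, 0, -1], [0.001, -0.006, 0, 0, 0, 0, -1], [0, -0.004, 0, 0, 0, 0, -1], [0.001, -0.004, 0, 0, 0, 0, -1], [0, -0.004, 0, 0, 0, 0, -1], [0.001, -0.004, 0, 0, 0, 0, -1], [0, -0.004, 0, 0, 0, 0, -1], [0.001, -0.004, 0, 0, 0, 0, -1], [0, -0.004, 0, 0, 0, 0, -1], [0.001, -0.004, 0, 0, 0, 0, -1]]]'

```text
clock: 14.8
eef_pos: [555.2, -49.0, 97.2]
tcp_rot: [3.141, -0.821, -1.439]
contact_force: [-1.9, 1.6, 0.5]
opening: -0.0
grasp_force: 0.9
```

```bash
python3 chk.py
python3 - <<'E'
from h import *
T=snap('top');S=snap('scene')
b=cv2.resize(T['img'][150:240,265:385],None,fx=3.3,fy=3.3,interpolation=cv2.INTER_CUBIC)
c=cv2.resize(S['img'][185:285,200:300],None,fx=4,fy=4,interpolation=cv2.INTER_CUBIC)
H=np.zeros((400,796,3),np.uint8); H[:297,:396]=b; H[:,396:]=c
cv2.imwrite('pics/p4.png',H[:,:,::-1])
E
```

```text
[555.202 -49.022  97.238] [ 3.141 -0.821 -1.439] [ 0.341  0.609  1.931 -0.951  1.075 -2.252] [-1.901  1.551  0.496] 0.9381016189581715
vase z [ 0.033 -0.248  0.968] tool z [ 0.096 -0.726 -0.681] tool y [-0.991 -0.131  0.   ]
```

View pics/p4.png

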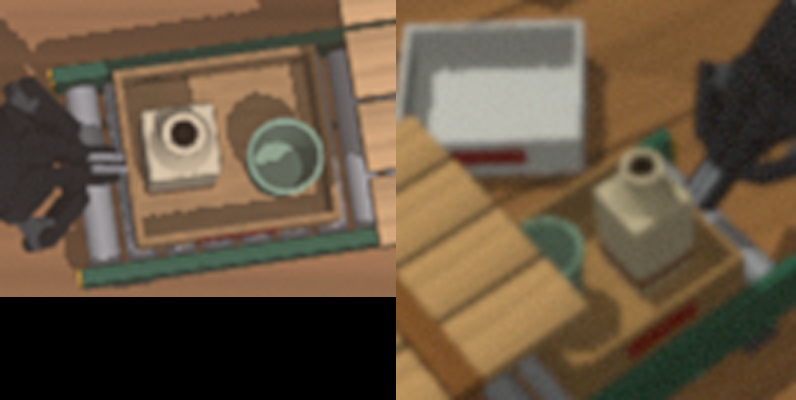

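The tray is moving squarely, about 20 mm so far, and both pieces are standing. I'll continue.

Emit:
send_rows --moves '[[[0.001, -0.005, 0, 0, 0, 0, -1], [0.001, -0.006, 0, 0, 0, 0, -1], [0.001, -0.007, 0, 0, 0, 0, -1], [0.001, -0.008, 0, 0, 0, 0, -1], [0.001, -0.008, 0, 0, 0, 0, -1], [0.001, -0.008, 0, 0, 0, 0, -1], [0.001, -0.008, 0, 0, 0, 0, -1], [0.001, -0.008, 0, 0, 0, 0, -1], [0.001, -0.008, 0, 0, 0, 0, -1], [0.001, -0.008, 0, 0, 0, 0, -1]]]'

```text
clock: 15.9
eef_pos: [565.6, -123.4, 97.4]
tcp_rot: [-3.142, -0.821, -1.439]
contact_force: [0.7, 2.7, -0.1]
opening: -0.001
grasp_force: 1.0
```

Emit:
send_rows --moves '[[[0.001, -0.008, 0, 0, 0, 0, -1], [0.001, -0.008, 0, 0, 0, 0, -1], [0.001, -0.008, 0, 0, 0, 0, -1], [0.001, -0.008, 0, 0, 0, 0, -1], [0.001, -0.007, 0, 0, 0, 0, -1], [0.001, -0.007, 0, 0, 0, 0, -1], [0.001, -0.007, 0, 0, 0, 0, -1], [0.001, -0.006, 0, 0, 0, 0, -1], [0.001, -0.006, 0, 0, 0, 0, -1], [0.001, -0.006, 0, 0, 0, 0, -1]]]'

```text
clock: 16.9
eef_pos: [575.0, -194.3, 97.2]
tcp_rot: [3.14, -0.821, -1.439]
contact_force: [-1.4, 1.9, 1.5]
opening: 0.001
grasp_force: 1.0
```

Emit:
send_rows --moves '[[[0, -0.005, 0, 0, 0, 0, -1], [0.001, -0.005, 0, 0, 0, 0, -1], [0.001, -0.005, 0, 0, 0, 0, -1], [0, -0.004, 0, 0, 0, 0, -1], [0.001, -0.004, 0, 0, 0, 0, -1], [0, -0.004, 0, 0, 0, 0, -1]]]'

```text
clock: 17.5
eef_pos: [578.5, -221.0, 97.2]
tcp_rot: [3.141, -0.821, -1.439]
contact_force: [0.9, 2.1, -0.4]
opening: -0.002
grasp_force: 0.8
```

```bash
python3 chk.py
```

```text
[ 578.457 -220.966   97.248] [ 3.141 -0.821 -1.439] [ 0.025  0.601  1.951 -1.163  0.915 -2.343] [ 0.918  2.057 -0.39 ] 0.7587452218285762
vase z [ 0.033 -0.248  0.968] tool z [ 0.096 -0.725 -0.681] tool y [-0.991 -0.132  0.   ]
```

Emit:
send_rows --moves '[[[0.001, -0.003, 0, 0, 0, 0, -1], [0, -0.003, 0, 0, 0, 0, -1], [0.001, -0.003, 0, 0, 0, 0, -1], [0, 0, 0, 0, 0, 0, -1]]]'

```text
clock: 17.9
eef_pos: [579.7, -228.5, 97.1]
tcp_rot: [3.141, -0.819, -1.439]
contact_force: [-6.5, 16.1, 6.5]
opening: 0.005
grasp_force: 8.3
```

Emit:
send_rows --moves '[[[0, -0.002, 0, 0, 0, 0, -1], [0, -0.002, 0, 0, 0, 0, -1], [0, 0, 0, 0, 0, 0, -1]]]'

```text
clock: 18.2
eef_pos: [579.8, -229.1, 96.8]
tcp_rot: [-3.139, -0.816, -1.439]
contact_force: [-16.1, 50.2, 21.6]
opening: -0.006
grasp_force: 25.7
```

Emit:
send_rows --moves '[[[0, -0.002, 0, 0, 0, 0, -1], [0.001, -0.002, 0, 0, 0, 0, -1], [0, 0, 0, 0, 0, 0, -1]]]'

```text
clock: 18.5
eef_pos: [580.0, -229.7, 96.6]
tcp_rot: [-3.138, -0.812, -1.439]
contact_force: [-29.8, 86.6, 40.8]
opening: 0.001
grasp_force: 44.9
```

The tray is against the end stop, since force rises without any motion. I'll back off gently.

Emit:
send_rows --moves '[[[-0.001, 0.003, 0, 0, 0, 0, -1], [0, 0.003, 0, 0, 0, 0, -1], [0, 0.003, 0, 0, 0, 0, -1], [-0.001, 0.004, 0, 0, 0, 0, -1], [-0.001, 0.008, 0, 0, 0, 0, -1], [-0.002, 0.015, 0, 0, 0, 0, -1], [-0.003, 0.02, 0, 0, 0, 0, -1], [-0.003, 0.025, 0.01, 0, 0, 0, -1], [-0.003, 0.025, 0.02, 0, 0, 0, -1], [0, 0, 0, 0, 0, 0, -1]]]'

```text
clock: 19.5
eef_pos: [568.5, -128.7, 128.9]
tcp_rot: [-3.138, -0.821, -1.439]
contact_force: [1.1, -0.3, 0.5]
opening: 0.002
grasp_force: 0.0
```

```bash
python3 chk.py
python3 - <<'E'
from h import *
np.set_printoptions(precision=1,suppress=True)
T=snap('top');S=snap('scene')
b=cv2.resize(T['img'][140:250,270:420],None,fx=2.6,fy=2.6,interpolation=cv2.INTER_CUBIC)
c=cv2.resize(S['img'][190:330,130:270],None,fx=2.9,fy=2.9,interpolation=cv2.INTER_CUBIC)
H=np.zeros((410,800,3),np.uint8); H[:286,:390]=b; H[:406,394:]=c[:,:406]
cv2.imwrite('pics/p5.png',H[:,:,::-1])
E
```

```text
[ 568.496 -128.745  128.933] [-3.138 -0.821 -1.439] [ 0.195  0.544  1.948 -1.022  1.027 -2.35 ] [ 1.055 -0.335  0.537] 0.0
vase z [ 0.031 -0.248  0.968] tool z [ 0.1   -0.725 -0.682] tool y [-0.991 -0.134 -0.003]
```

View pics/p5.png

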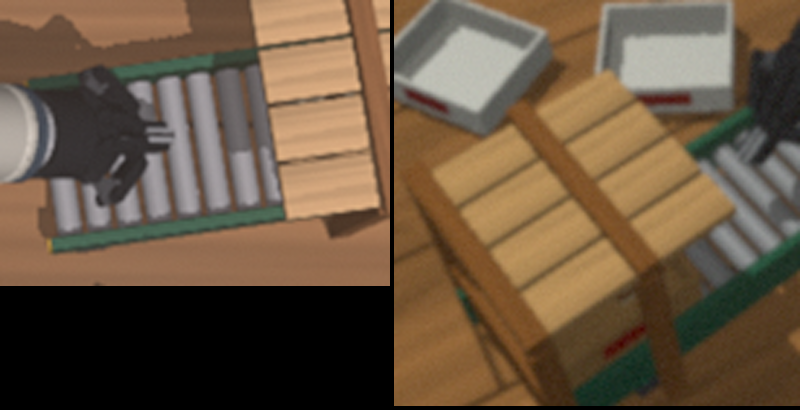

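Run:
```python
from h import *
np.set_printoptions(precision=1,suppress=True)
import pickle
S0=pickle.load(open('f0.pkl','rb'))['scene']; S=snap('scene')
ex=np.array([.131,-.991]);ey=np.array([.991,.131]);O=np.array([580.5,-220.5])
for n,f,(x0,y0,x1,y1) in(('start',S0,(230,225,300,285)),('now',S,(190,285,240,330))):
    h=cv2.cvtColor(f['img'],cv2.COLOR_RGB2HSV)[y0:y1,x0:x1].astype(int)
    m=((h[...,0]<6)|(h[...,0]>172))&(h[...,1]>150)
    p=np.argwhere(m)[:,::-1]+[x0,y0]; 
    # intersect with vertical plane of tray side y=+65: scan z
    uv=p.mean(0)
    for z in (75,80,85,90,95):
        w=ray(f,[uv],z)[0,:2]-O; print(n,len(p),uv,z,w@ex,w@ey)
```

```text
start 24 [272.2 262.8] 75 -105.29544200423089 63.073493891246166
start 24 [272.2 262.8] 80 -103.3730618963023 65.66190380150384
start 24 [272.2 262.8] 85 -101.4506817883737 68.25031371176149
start 24 [272.2 262.8] 90 -99.52830168044517 70.83872362201906
start 24 [272.2 262.8] 95 -97.60592157251658 73.42713353227673
now 26 [208.7 307.4] 75 107.87552813278211 66.12889005960831
now 26 [208.7 307.4] 80 108.68468077029642 68.7013439935645
now 26 [208.7 307.4] 85 109.49383340781084 71.27379792752093
now 26 [208.7 307.4] 90 110.30298604532524 73.84625186147734
now 26 [208.7 307.4] 95 111.11213868283964 76.41870579543375
```

```bash
python3 - <<'E'
from h import *
import pickle
S0=pickle.load(open('f0.pkl','rb'))['scene']; S=snap('scene')
ex=np.array([.131,-.991]);ey=np.array([.991,.131]);O=np.array([580.5,-220.5])
for n,f,(x0,y0,x1,y1) in(('start',S0,(230,225,300,285)),('now',S,(190,285,240,330))):
    h=cv2.cvtColor(f['img'],cv2.COLOR_RGB2HSV)[y0:y1,x0:x1].astype(int)
    m=((h[...,0]<9)|(h[...,0]>170))&(h[...,1]>130)
    p=np.argwhere(m)[:,::-1]+[x0,y0]
    w=ray(f,p,83)[:,:2]-O; print(n,len(p),np.round(np.sort(w@ex)[[0,1,2,3,-4,-3,-2,-1]],1),'y',np.round((w@ey).mean(),1))
    # roof/posts reference: project station points
E
python3 - <<'E'
from h import *
f=snap('scene'); O=np.array([580.5,-220.5]);ex=np.array([.131,-.991]);ey=np.array([.991,.131])
P=[[*(O+x*ex+y*ey),z] for x,y,z in((75,105,82),(95,105,82),(-5,98,215),(195,98,215))]
uv=proj(f,P); print(np.round((uv-[130,190])*2.9+[394,0]))
E
```

```text
start 54 [-131.3 -129.1 -129.1 -127.   -78.2  -78.   -76.1  -74.1] y 67.6
now 48 [ 87.7  88.1  89.2  89.7 124.4 125.3 125.8 127.3] y 69.9
[[676. 346.]
 [657. 360.]
 [735. 211.]
 [522. 352.]]
```

The patch's far end moved 202 mm, which puts the tray's origin at station x ≈ 100, home within about 2 mm. The arm touches nothing, so I'm handing in.

```bash
python3 -c "
from rig import sign_off
print(sign_off())"
```

```text
the job is handed in; nothing more can be done
None
```

I stood the vase upright beside the cup, let go and pushed the tray against the end stop (within about 2 mm), then handed in; the roof hides vase and cup from both cameras there, so I last saw them standing about 20 mm into the push.

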